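# Clear the board and hold out the honing steel

### The job

I want to hone a knife over the chopping board. First clear the board: stand the spice jar and the salt shaker upright in the two empty end cells of the spice crate, one in each, and let go of them. Then draw the honing steel (the round rod) by its handle out of the knife block, leave the knives in the block, turn the steel level and finish holding it still, level, at least 15 cm above the board with the middle of its rod over the middle of the board.

Things in the scene. Friction and masses are not known exactly. Their poses are not given: they have to be found in the camera images.
- chopping_board: fixed wooden chopping board with a dark groove near its edge, 170 mm (its x) by 240 mm (its y), top 18 mm above the counter; origin at the centre of its underside, on the counter. Mind the wall cabinet over the back of the counter: its doors and knobs begin at x = 0.62 m, its underside 0.48 m above the counter
- spice_crate: fixed open wooden crate left or right of the board, three cells in a row along its y axis, 68 mm (x) by 192 mm (y) outside, 46 mm high, walls and floor 6 mm thick, each cell 56 x 56 mm inside; a dark dropper bottle stands in the middle cell, the end cells are empty; origin at the centre of its underside
- cell_right (a point): centre of the floor of the crate's right end cell (-y of the crate), 6 mm above the counter; axes as the crate's
- cell_left (a point): centre of the floor of the crate's left end cell (+y of the crate), 6 mm above the counter; axes as the crate's
- cinnamon_jar: glass spice jar with a green label and black lid, a round cylinder 40 mm across, 105 mm tall, 0.11 kg, standing on the board; origin at the centre of its underside, z up through the lid
- salt_shaker: clear round salt shaker with a grey domed top, 90 mm tall, body 44 mm across up to 66 mm height, top 34 mm across, 0.10 kg, standing on the board; origin at the centre of its underside, z up through the top
- knife_block: fixed wooden knife block left or right of the board, 124 mm wide (its y), 168 mm deep and high, origin on the counter under the mouths. Slots run square into its sloping face, 42 degrees from vertical; the handles lean to its -x (the robot at yaw 0). Mouths at x = 0, z = 140 mm: steel in a 14 mm square hole at y = +36 mm, knives in slots at y = -14 and -42 mm
- honing_steel: honing steel, 250 mm, 0.16 kg, loose in the block. Origin on its axis at the guard's underside, z along it to the handle's butt (42 degrees from vertical in the block). Grey rod 10 mm across, z 0 to -150 mm, in the block; guard 30 mm across, z 0 to 6 mm, on the block's face; black handle to z = 100 mm, flat sides 22 mm apart in y, 26 mm in x. Balances about 8 mm from the origin on the rod's side
- handle_mid (a point): middle of the honing steel's handle, 50 mm from the underside of the guard; the place to grip
- rod_mid (a point): middle of the honing steel's rod, 75 mm from the guard
- rod_tip (a point): end of the honing steel's rod, 150 mm from the guard
- chef_knife: knife in the block's middle slot, flat black riveted handle 18 x 25 mm, 88 mm long; to be left alone; origin where its handle meets the sloping face; its handle is about 50 mm from the steel's, centre to centre
- utility_knife: smaller knife in the slot at the far side from the steel, flat black riveted handle 16 x 22 mm, 80 mm long; to be left alone; origin where its handle meets the sloping face
- oil_bottle_0: dark dropper bottle in the crate's middle cell, 28 mm across, 66 mm tall; to be left there; origin at the centre of its underside

How it is judged (in metres and radians):
On the way, in this order (a step that is already met when the one before it is completed fails the run):
1. the spice jar and the salt shaker stand upright in the two empty end cells of the crate, one in each, and are let go ((((horizontal distance between cinnamon_jar and cell_right below 0.02 m and z of cinnamon_jar in the frame of cell_right below 0.012 m and angle between cinnamon_jar's own z axis and vertical below 0.2 rad) and (horizontal distance between salt_shaker and cell_left below 0.02 m and z of salt_shaker in the frame of cell_left below 0.012 m and angle between salt_shaker's own z axis and vertical below 0.2 rad)) or ((horizontal distance between cinnamon_jar and cell_left below 0.02 m and z of cinnamon_jar in the frame of cell_left below 0.012 m and angle between cinnamon_jar's own z axis and vertical below 0.2 rad) and (horizontal distance between salt_shaker and cell_right below 0.02 m and z of salt_shaker in the frame of cell_right below 0.012 m and angle between salt_shaker's own z axis and vertical below 0.2 rad))) and contact force between the fingers and cinnamon_jar below 0.2 N and contact force between the fingers and salt_shaker below 0.2 N), for 0.2 s.
2. the honing steel is drawn out of the knife block (its rod's end is above the block's mouths) (height (world z) of rod_tip above 0.15 m and contact force between the fingers and honing_steel above 1 N), for 0.1 s.
At the end, for the whole second after the job is handed in: Jar and shaker stand upright in the crate's two end cells, one in each, let go; the fingers hold the steel still, level within 12 degrees, its rod's middle at least 15 cm above the board's top and within 60 mm of the board's centre seen from above, touching neither block, board nor crate (all of step 1 and angle between honing_steel's own z axis and vertical between 1.36 and 1.78 rad and height (world z) of rod_mid above 0.165 m and horizontal distance between rod_mid and chopping_board below 0.06 m and contact force between the fingers and honing_steel above 1 N and linear speed of honing_steel below 0.05 m/s and contact force between honing_steel and knife_block below 0.1 N and contact force between honing_steel and chopping_board below 0.1 N and contact force between honing_steel and spice_crate below 0.1 N); the arm keeps its last pose, push and grip.
It fails at once if a knife is pulled or pushed more than 30 mm from its place in the block (distance of any of chef_knife, utility_knife from where it was at the start of the episode above 0.03 m).
It fails at once if the spice jar or the salt shaker is knocked over (angle between any of cinnamon_jar, salt_shaker's own z axis and vertical above 1 rad).
It fails at once if the dropper bottle is taken out of its cell (distance of oil_bottle_0 from where it was at the start of the episode above 0.05 m).
It also fails if it takes over 69 s, if anything falls off the work surface, if the arm or the gripper's body presses on something with over 40 N, if the wrist force passes 120 N, or if a joint passes its speed limit or range.

### The arm

A 6-joint arm with a two-finger parallel gripper is mounted at the origin on a cart in front of the work surface, level with it; the furniture and walls round the work are solid. World frame = base frame: x ahead of the robot, y to its left, z up, the work surface at z = 0. Lengths are in m, angles in degrees, forces in N, time in s.
With the tool pointing down it reaches from about 0.3 to 0.75 m from the base axis. Payload 8.5 kg.
Tool frame: the origin (TCP) lies midway between the tips of the shut fingers; the grasp point (between the pads) lies 19 mm behind it; z points along the fingers, y is the line along which they close (so a half turn about z gives the same grasp; the last joint's range is limited). The gripper opens to 85 mm and grips with 20 to 120 N. Pads are 22 mm wide; open, the fingers measure 114 mm over their backs; the gripper's body (76 mm by 85 mm) begins 54 mm behind the grasp point. The pads swing forward as they close: fully open they stand 13 mm farther back than shut.
Start: joints at [63.81, 21.807, 74.336, -0, 83.858, -12.336], TCP at [0.132, 0.534, 0.231] pointing down, gripper open.
Joint ranges: [-178.18, 178.18], [-50.72, 133.34], [12.68, 142.11], [-81.47, 261.47], [9.98, 163.14], [-165.26, 165.26]. Speed limits (degrees/s): [136.94, 136.94, 180, 180, 180, 180].

### API

Orientations are given as a 3x3 rotation matrix whose columns are the frame's x, y, z axes.
In Python, from rig import monitor, optics, close_job, models gives the robot as it stands.
- The arm moves only by the tool step_arm, never from a script. Its arguments are lists of equal length, an entry for each row: "fingers": the closure, from -1 (fully open) to 1 (shut); "travel": the shift along the tool's x, y, z scaled (see below), a list of three; "twist": the turn about the tool's z scaled (see below). In form: {"fingers": [fingers, ...], "travel": [[tx, ty, tz], ...], "twist": [twist, ...]}. A call has 1 to 10 rows; each row shifts and turns the commanded pose from where the row before left it, along the tool's axes as they then stand; what a row does not reach is not made up. The controller multiplies each number of a shift by 100 mm and each number of a turn by pi rad. A row lasts 1/8 s, in which the tool goes at most 62.5 mm and 10.7 degrees, less where a joint would pass 70% of its speed; a pose out of reach is approached as far as the arm can. A call with a number of a shift or a turn outside -1 to 1 is refused whole. A call with a gripper value outside its range is refused whole. The fingers move at their own pace and stop on an object; "force" is the grip in N (left out, the last holds). Time passes only in rows, so rows that do not move let the fingers close. It gives the time, the measured TCP pose, the force, the opening and the grip force at its end, in the units of the state.
- monitor.observe(): the state, without advancing time (a new reading comes with each control period).
- optics.get_image(name): name is "scene" or "top"; returns (picture, depth): 420x560x3 uint8, blue, green, red; 420x560 float32, m along the optical axis (not along the pixel's ray), 0 where there is no reading.
- optics.get_calibration(name): a dict with "vertical_fov" (degrees; the focal length in pixels is half the picture's height over the tangent of half this angle, whatever the lens; pixels are square), "cx", "cy" (the principal point, pixels), "distortion" ([k1, k2, p1, p2, k3] as OpenCV has them; the pictures are not rectified), "world_from_camera" (4x4, takes a point from camera to world coordinates). Camera axes: x right, y up, looking along -z (the intrinsics and any distortion apply to the point x, -y, -z); pixel columns grow to the right and rows downward; lengths in m; the calibration is good to about 2 mm. A picture is of the moment at which its call begins. get_calibration takes no time and is no camera call.
- close_job(): hands the job in; it is judged then, once.
Trained networks look in the newest picture that a camera, given by its name, has taken for a name from the list of things; names that differ only in an ending like _2 or _b are one class to them, and where a whole thing is asked for, a point or a joint stands for the part that bears it (a point fixed in the world has none). Each returns a list of dicts, best first, with "confidence" (0 to 1); they miss things now and then, are a little off and sometimes report something else, mostly with a low value. They report only what shows in the picture. A call takes as long as a camera call.
- models.trace(camera, query): "mask" (420x560 bool, what is visible of it) and "point" ([column, row] in pixels, amid what is visible of it).
- models.landmark_of(camera, query): "point" ([column, row] in pixels: a listed point, or the origin of a listed thing).
The state is a dict: "time_s": time; "q": joint angles; "qvel": joint speeds; "joint_efforts": joint torques, N m; "position": TCP position; "tool_rot": TCP orientation; "ft_force": force on the tool from outside, world axes, zero at the start; "wrist_torque": the same for the moment, N m; "grip_width": finger opening in m; "gripper_force": force on a finger pad.
Only numpy, scipy, OpenCV 4.12 (cv2) and the standard library are available. Lean on these libraries where they do the work, as an engineer would, in place of code of your own. Each camera call takes 0.05 s, during which the arm holds its last target. There are 200 camera calls.

## Working session

There is one attempt and no reset: what is moved stays moved. The work goes in short steps, Python scripts to look and compute and a tool call to move; the robot and the scene stay as the last step left them, time stands still between calls to the robot, and variables do not carry over. Pictures are saved under pics/ and viewed, at most 10 in all, crops included, and the job is handed in when it is done.

Besides the shell and the picture viewer there is one more tool, called after "Request:" by a JSON object that holds its "op" and its "data", one argument or row to a line. step_arm: Moves the arm, as the interface text tells. Its arguments: {"type":"object","properties":{"fingers":{"type":"array","items":{"type":"number"}},"travel":{"type":"array","items":{"type":"array","items":{"type":"number"}}},"twist":{"type":"array","items":{"type":"number"}},"force":{"type":"number"}},"required":["fingers","travel","twist"]}

```bash
mkdir -p pics; cat >h.py <<'E'
import numpy as np,cv2
from rig import monitor,optics,models
def K(n):
    c=optics.get_calibration(n); f=210/np.tan(np.radians(c["vertical_fov"]/2))
    return np.array([[f,0,c["cx"]],[0,f,c["cy"]],[0,0,1]]),np.array(c["distortion"],float),np.array(c["world_from_camera"])
def ray(n,p):
    k,d,T=K(n); u=cv2.undistortPoints(np.array(p,float).reshape(-1,1,2),k,d).reshape(-1,2)
    return T[:3,3],np.c_[u[:,0],-u[:,1],-np.ones(len(u))]@T[:3,:3].T
def atz(n,p,z):
    o,r=ray(n,p); return o+r*((z-o[2])/r[:,2])[:,None]
def proj(n,P):
    k,d,T=K(n); c=(np.atleast_2d(P)-T[:3,3])@T[:3,:3]*[1,-1,-1]
    return cv2.projectPoints(c,np.zeros(3),np.zeros(3),k,d)[0].reshape(-1,2)
def cloud(n,dep,mask):
    v,u=np.nonzero(mask&(dep>0)); o,r=ray(n,np.c_[u,v]); return o+r*dep[v,u][:,None]
E
python3 - <<'E'
from h import *
np.set_printoptions(precision=4,suppress=True)
for n in("scene","top"):
    im,d=optics.get_image(n); cv2.imwrite(f"pics/{n}0.png",im); np.save(n+".npy",d)
    print(n,K(n)[2],K(n)[0][0,0])
    for q in ["chopping_board","spice_crate","cell_right","cell_left","cinnamon_jar","salt_shaker","knife_block","honing_steel","handle_mid","chef_knife","utility_knife","oil_bottle_0"]:
        L=models.landmark_of(n,q)[:2]
        print(q,[(np.round(l["point"],1),round(l["confidence"],2), atz(n,[l["point"]],{"cinnamon_jar":.018,"salt_shaker":.018,"cell_left":.006,"cell_right":.006,"oil_bottle_0":.006,"honing_steel":.14,"chef_knife":.14,"utility_knife":.14,"handle_mid":.177}.get(q,0.))[0]) for l in L])
print(monitor.observe()["tool_rot"])
E
```

```text
scene [[-0.8657  0.3162 -0.3879 -0.0326]
 [-0.5004 -0.5582  0.6618  0.9062]
 [-0.0072  0.7671  0.6415  1.0199]
 [ 0.      0.      0.      1.    ]] 481.2953590053468
chopping_board [(array([291. , 233.1]), 0.97, array([ 0.5059, -0.0142,  0.    ])), (array([271.6, 234.6]), 0.31, array([0.5541, 0.0207, 0.    ]))]
spice_crate [(array([257.3, 291.1]), 0.73, array([0.472 , 0.2269, 0.    ])), (array([245.6, 307.6]), 0.62, array([0.4685, 0.2884, 0.    ]))]
cell_right [(array([255.4, 286.9]), 0.96, array([0.4814, 0.2213, 0.006 ]))]
cell_left [(array([229.7, 318.9]), 0.62, array([0.4808, 0.3417, 0.006 ]))]
cinnamon_jar []
salt_shaker [(array([270.4, 235.3]), 0.52, array([0.5452, 0.0407, 0.018 ]))]
knife_block [(array([330.4, 191.5]), 0.6, array([ 0.4915, -0.2558,  0.    ]))]
honing_steel [(array([330.1, 162.5]), 0.55, array([ 0.4852, -0.2267,  0.14  ]))]
handle_mid [(array([334.8, 158.1]), 0.75, array([ 0.4613, -0.2069,  0.177 ]))]
chef_knife [(array([337.7, 157.3]), 0.46, array([ 0.4769, -0.2643,  0.14  ])), (array([257.8, 288.9]), 0.42, array([0.4053, 0.3141, 0.14  ]))]
utility_knife []
oil_
[... 822 characters left out ...]
 0.018 ])), (array([210.8, 227.8]), 0.68, array([0.4803, 0.2163, 0.018 ]))]
knife_block [(array([364.7, 230.6]), 0.59, array([ 0.4852, -0.2593,  0.    ]))]
honing_steel [(array([362.2, 220.6]), 0.63, array([ 0.5013, -0.2229,  0.14  ]))]
handle_mid [(array([266. , 211.7]), 0.42, array([0.5148, 0.0421, 0.177 ]))]
chef_knife [(array([381.6, 226.5]), 0.53, array([ 0.4862, -0.2767,  0.14  ])), (array([304. , 202.6]), 0.36, array([ 0.5474, -0.0611,  0.14  ]))]
utility_knife [(array([391.1, 228.6]), 0.75, array([ 0.4811, -0.3032,  0.14  ]))]
oil_bottle_0 [(array([190.2, 226.7]), 0.63, array([0.483 , 0.2829, 0.006 ]))]
[[-0.9709  0.2394 -0.    ]
 [ 0.2394  0.9709 -0.    ]
 [ 0.     -0.     -1.    ]]
```

```bash
ls pics; ls
```

```text
scene0.png
top0.png
h.py
pics
scene.npy
top.npy
```

```bash
python3 -c "
import cv2
a=cv2.imread('pics/top0.png')[150:290,140:440]
cv2.imwrite('pics/t1.png',cv2.resize(a,(800,373),interpolation=cv2.INTER_CUBIC))
a=cv2.imread('pics/scene0.png')[100:370,180:400]
cv2.imwrite('pics/s1.png',cv2.resize(a,(489,600),interpolation=cv2.INTER_CUBIC))"
```

```text
(no output)
```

View pics/t1.png

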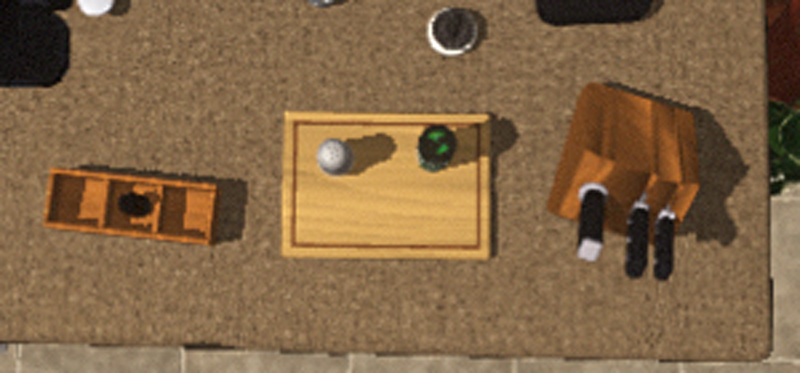

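View pics/s1.png

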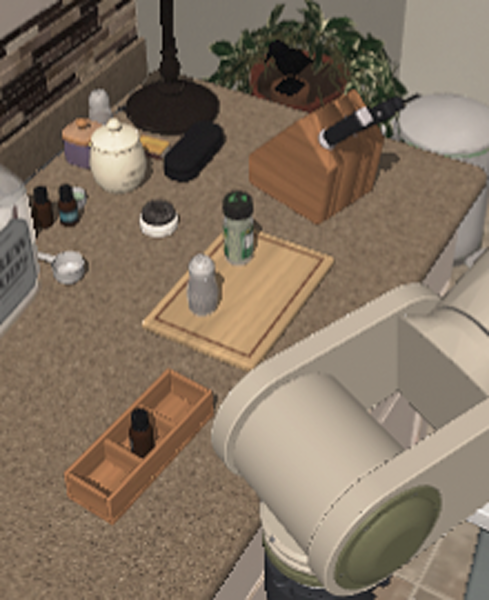

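```bash
python3 - <<'E'
from h import *
np.set_printoptions(precision=4,suppress=True)
f=lambda P:np.array(P)/2.6667+[140,150]-0.0
cr=atz("top",f([(52,170),(216,183),(212,243),(45,228)]),.046);print("crate",cr,cr.mean(0),np.linalg.norm(np.diff(cr,axis=0),axis=1))
bo=atz("top",f([(286,112),(490,113),(489,259),(283,258)]),.018);print("board",bo,bo.mean(0),np.linalg.norm(np.diff(bo,axis=0),axis=1))
print("shaker",atz("top",f([(334,155)]),.1)); print("jar",atz("top",f([(437,146)]),.123))
for n in("top","scene"):
  d=np.load(n+".npy"); optics.get_image(n)
  for q in("cinnamon_jar","salt_shaker","honing_steel","chef_knife","utility_knife","spice_crate"):
    for m in models.trace(n,q)[:1]:
      P=cloud(n,d,m["mask"]); print(n,q,m["confidence"],len(P),"med",np.median(P,0),"lo",np.percentile(P,3,0),"hi",np.percentile(P,97,0))
      if q in("cinnamon_jar","salt_shaker"):
        t=P[:,2]>.085; print("  upper",t.sum(), (P[t].min(0)+P[t].max(0))/2 if t.any() else 0)
      if q in("honing_steel","chef_knife","utility_knife"):
        Q=P[P[:,2]>.15]
        if len(Q)<20: continue
        c=np.median(Q,0); u=np.linalg.svd(Q-Q.mean(0),full_matrices=False)[2][0]; u*=np.sign(u[2]); s=(Q-c)@u
        print("   axis",u,"tilt",np.degrees(np.arccos(u[2])),"yaw",np.degrees(np.arctan2(-u[1],-u[0])),"mean",Q.mean(0),"ends",c+u*s.min(),c+u*s.max())
E
```

```text
crate [[0.5166 0.3697 0.046 ]
 [0.5066 0.1818 0.046 ]
 [0.4389 0.1835 0.046 ]
 [0.4505 0.3737 0.046 ]] [0.4782 0.2772 0.046 ] [0.1882 0.0677 0.1906]
board [[ 0.5944  0.1081  0.018 ]
 [ 0.5991 -0.1286  0.018 ]
 [ 0.4302 -0.1295  0.018 ]
 [ 0.4253  0.1056  0.018 ]] [ 0.5123 -0.0111  0.018 ] [0.2368 0.1689 0.2352]
shaker [[0.5346 0.0476 0.1   ]]
jar [[ 0.5438 -0.0618  0.123 ]]
top cinnamon_jar 0.51 225 med [ 0.5435 -0.0596  0.1206] lo [ 0.5282 -0.0791  0.0213] hi [ 0.5662 -0.0428  0.1256]
  upper 179 [ 0.5471 -0.0626  0.106 ]
top salt_shaker 0.58 148 med [0.533  0.048  0.0996] lo [0.5198 0.0316 0.0573] hi [0.5492 0.0658 0.1085]
  upper 109 [0.5365 0.05   0.0989]
top honing_steel 0.6 179 med [ 0.4654 -0.2104  0.1913] lo [ 0.4307 -0.2275  0.1482] hi [ 0.4996 -0.1984  0.2179]
   axis [-0.692   0.198   0.6943] tilt 46.03143674346942 yaw -15.965620314247351 mean [ 0.4636 -0.2104  0.1908] ends [ 0.5048 -0.222   0.1518] [ 0.4363 -0.2024  0.2205]
top chef_knife 0.75 198 med [ 0.446  -0.2563  0.1862] lo [ 0.4115 -0.2719  0.1471] hi [ 0.4835 -0.2451  0.2095]
   axis [-0.7454  0.1942  0.6377] tilt
[... 786 characters left out ...]
08 [0.5321 0.0569 0.0983]
scene honing_steel 0.48 219 med [ 0.4638 -0.2043  0.1795] lo [ 0.4263 -0.2501  0.1321] hi [ 0.5008 -0.194   0.2169]
   axis [-0.7054  0.1738  0.6871] tilt 46.595148848197155 yaw -13.844680525006412 mean [ 0.4579 -0.2038  0.1862] ends [ 0.5022 -0.2137  0.1438] [ 0.4293 -0.1957  0.2148]
scene chef_knife 0.49 65 med [ 0.4238 -0.2446  0.1954] lo [ 0.4109 -0.2512  0.1782] hi [ 0.4375 -0.2373  0.2088]
   axis [-0.665   0.0334  0.7461] tilt 41.74786943240146 yaw -2.8758644050971656 mean [ 0.424  -0.2451  0.1947] ends [ 0.4378 -0.2453  0.1797] [ 0.4136 -0.2441  0.2069]
scene spice_crate 0.83 2095 med [0.4776 0.3021 0.0282] lo [0.4388 0.1903 0.0044] hi [0.513  0.3789 0.0491]
```

Request:
{"op": "step_arm", "data": {
  "fingers": [-1,-1,-1,-1,-1,-1,-1,-1,-1],
  "travel": [
    [0,0,0],
    [0,0,0],
    [0,0,0],
    [0,0,0],
    [0,0,0],
    [0,0,0],
    [0,0,0],
    [0,0,0],
    [0,0,0]
  ],
  "twist": [0.053,0.053,0.053,0.053,0.053,0.053,0.053,0.052,0],
  "force": 40
}}

```text
time_s: 3.12
position: [0.1317, 0.534, 0.2313]
tool_rot: [[-0.002, 1.0, -0.0], [1.0, 0.002, -0.0], [-0.0, -0.0, -1.0]]
ft_force: [0.5, 0.5, 0.0]
grip_width: 0.0857
gripper_force: 0.0
```

Request:
{"op": "step_arm", "data": {
  "fingers": [-1,-1,-1,-1,-1,-1,-1,-1,-1,-1],
  "travel": [
    [-0.4,0.33,0],
    [-0.4,0.33,0],
    [-0.4,0.33,0],
    [-0.4,0.33,0],
    [-0.4,0.33,0],
    [-0.4,0.33,0],
    [-0.4,0.33,0],
    [-0.4,0.33,0],
    [-0.4,0.33,0],
    [-0.4,0.33,0]
  ],
  "twist": [0,0,0,0,0,0,0,0,0,0]
}}

```text
time_s: 4.38
position: [0.4627, 0.1325, 0.2315]
tool_rot: [[-0.004, 1.0, 0.0], [1.0, 0.004, 0.0], [0.0, 0.0, -1.0]]
ft_force: [0.6, 0.1, 1.1]
grip_width: 0.0852
gripper_force: 0.0
```

Request:
{"op": "step_arm", "data": {
  "fingers": [-1,-1,-1,-1],
  "travel": [
    [-0.4,0.33,0],
    [-0.4,0.33,0],
    [0,0,0],
    [0,0,0]
  ],
  "twist": [0,0,0,0]
}}

```text
time_s: 4.88
position: [0.5274, 0.0543, 0.2312]
tool_rot: [[-0.002, 1.0, -0.001], [1.0, 0.002, 0.0], [0.0, -0.001, -1.0]]
ft_force: [-0.8, 0.7, 0.2]
grip_width: 0.0853
gripper_force: 0.0
```

Request:
{"op": "step_arm", "data": {
  "fingers": [-1,-1,-1,-1,-1,-1,-1,0.3,0.3,0.3],
  "travel": [
    [-0.05,0.08,0.2],
    [0,0,0.36],
    [0,0,0.36],
    [0,0,0.36],
    [0,0,0.26],
    [0,0,0.22],
    [0,0,0],
    [0,0,0],
    [0,0,0],
    [0,0,0]
  ],
  "twist": [0,0,0,0,0,0,0,0,0,0]
}}

```text
time_s: 6.12
position: [0.5363, 0.049, 0.0565]
tool_rot: [[-0.0, 1.0, 0.002], [1.0, 0.0, -0.0], [-0.0, 0.002, -1.0]]
ft_force: [-2.4, 0.5, 8.1]
grip_width: 0.036
gripper_force: 39.1
```

Request:
{"op": "step_arm", "data": {
  "fingers": [1,1,1,1,1],
  "travel": [
    [0,0,0],
    [0,0,0],
    [0,0,0],
    [0,0,0],
    [0,0,0]
  ],
  "twist": [0,0,0,0,0]
}}

```text
time_s: 6.75
position: [0.5362, 0.049, 0.0565]
tool_rot: [[-0.0, 1.0, 0.002], [1.0, 0.0, -0.0], [-0.0, 0.002, -1.0]]
ft_force: [-1.6, 0.7, 7.1]
grip_width: 0.0361
gripper_force: 39.2
```

Request:
{"op": "step_arm", "data": {
  "fingers": [1,1,1,1],
  "travel": [
    [0,0,-0.1],
    [0,0,-0.2],
    [0,0,0],
    [0,0,0]
  ],
  "twist": [0,0,0,0]
}}

```text
time_s: 7.25
position: [0.5354, 0.0491, 0.0849]
tool_rot: [[-0.0, 1.0, -0.001], [1.0, 0.0, 0.0], [0.0, -0.001, -1.0]]
ft_force: [-0.2, 0.6, -1.8]
grip_width: 0.0361
gripper_force: 39.9
```

```bash
python3 - <<'E'
from h import *
im,d=optics.get_image("scene"); a=im[190:290,220:340]; cv2.imwrite("pics/s2.png",cv2.resize(a,(600,500),interpolation=cv2.INTER_CUBIC))
E
```

```text
(no output)
```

View pics/s2.png

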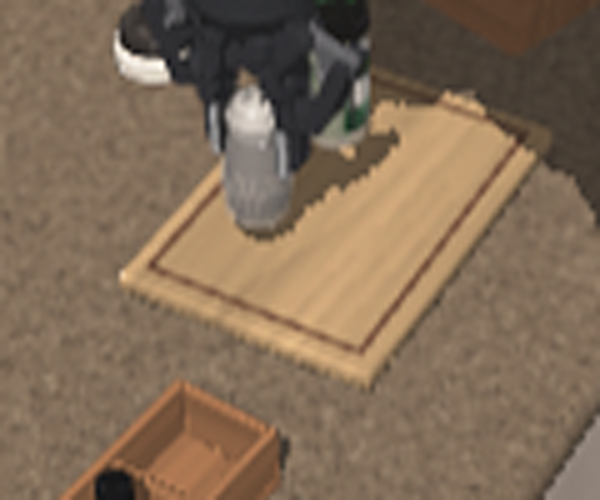

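Request:
{"op": "step_arm", "data": {
  "fingers": [1,1,1,1,1,1,1,1,1,1],
  "travel": [
    [0,0,-0.25],
    [0,0,-0.25],
    [0.4,-0.06,0],
    [0.4,-0.08,0],
    [0.4,-0.08,0],
    [0.4,-0.08,0],
    [0.4,-0.08,0],
    [0.4,-0.08,0],
    [0.4,-0.08,0],
    [0.1,0,0]
  ],
  "twist": [0,0,0,0,0,0,0,0,0,0]
}}

```text
time_s: 8.55
position: [0.4807, 0.3408, 0.1344]
tool_rot: [[-0.003, 1.0, -0.001], [1.0, 0.003, -0.0], [-0.0, -0.001, -1.0]]
ft_force: [-0.5, 0.4, -2.0]
grip_width: 0.0357
gripper_force: 39.9
```

Request:
{"op": "step_arm", "data": {
  "fingers": [1,1,1],
  "travel": [
    [0,0,0],
    [0,0,0],
    [0,0,0]
  ],
  "twist": [0,0,0]
}}

```text
time_s: 8.93
position: [0.4821, 0.3381, 0.1353]
tool_rot: [[0.001, 1.0, -0.0], [1.0, -0.001, -0.0], [-0.0, -0.0, -1.0]]
ft_force: [-0.2, 0.2, -1.2]
grip_width: 0.0366
gripper_force: 39.9
```

```bash
python3 - <<'E'
from h import *
np.set_printoptions(precision=4,suppress=True)
im,d=optics.get_image("top"); cv2.imwrite("pics/t2.png",cv2.resize(im[190:270,140:260],(720,480),interpolation=cv2.INTER_CUBIC))
optics.get_image("scene")
for n in("top","scene"):
  for q,z in(("spice_crate",0),("cell_left",.006),("cell_right",.006),("oil_bottle_0",.006),("salt_shaker",.096)):
    print(n,q,[(atz(n,[l["point"]],z)[0],l["confidence"]) for l in models.landmark_of(n,q)[:1]])
E
```

```text
top spice_crate [(array([0.4787, 0.2775, 0.    ]), 0.84)]
top cell_left [(array([0.4856, 0.3502, 0.006 ]), 0.67)]
top cell_right [(array([0.4795, 0.2165, 0.006 ]), 0.58)]
top oil_bottle_0 [(array([0.4818, 0.2804, 0.006 ]), 0.56)]
top salt_shaker [(array([0.4865, 0.3389, 0.096 ]), 0.46)]
scene spice_crate [(array([ 0.5515, -0.0843,  0.    ]), 0.49)]
scene cell_left [(array([0.4807, 0.3427, 0.006 ]), 0.86)]
scene cell_right [(array([0.4702, 0.2276, 0.006 ]), 0.94)]
scene oil_bottle_0 [(array([0.4837, 0.2742, 0.006 ]), 0.61)]
scene salt_shaker [(array([0.4859, 0.3317, 0.096 ]), 0.83)]
```

View pics/t2.png

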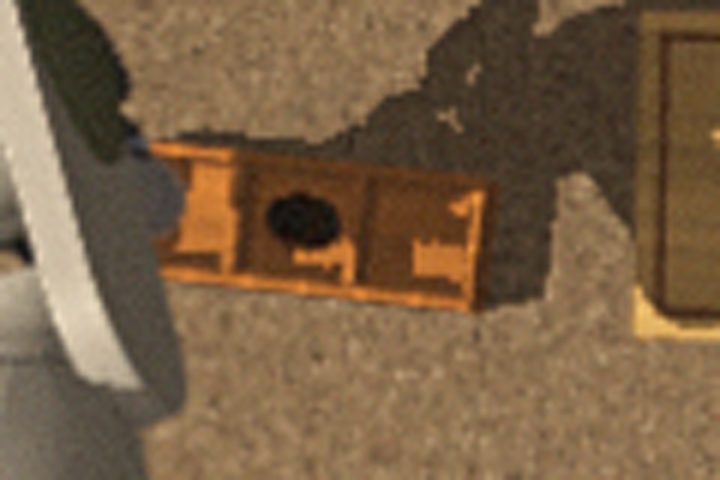

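Request:
{"op": "step_arm", "data": {
  "fingers": [1,1,1,1,1,1],
  "travel": [
    [0.02,0,0.2],
    [0,0,0.25],
    [0,0,0.1],
    [0,0,0.1],
    [0,0,0],
    [0,0,0]
  ],
  "twist": [0,0,0,0,0,0]
}}

```text
time_s: 10.28
position: [0.482, 0.3412, 0.071]
tool_rot: [[-0.0, 1.0, 0.001], [1.0, 0.0, 0.0], [0.0, 0.001, -1.0]]
ft_force: [-0.3, -0.6, -1.2]
grip_width: 0.0361
gripper_force: 39.9
```

Request:
{"op": "step_arm", "data": {
  "fingers": [1,1,1,1,1],
  "travel": [
    [0,0,0.08],
    [0,0,0.08],
    [0,0,0.08],
    [0,0,0.01],
    [0,0,0]
  ],
  "twist": [0,0,0,0,0]
}}

```text
time_s: 10.9
position: [0.4817, 0.341, 0.0452]
tool_rot: [[-0.0, 1.0, -0.0], [1.0, 0.0, -0.0], [-0.0, -0.0, -1.0]]
ft_force: [0.3, -0.1, -1.8]
grip_width: 0.0361
gripper_force: 39.9
```

Request:
{"op": "step_arm", "data": {
  "fingers": [0,0,-0.3,-0.3,-0.3,-0.3,-0.3,-0.3,-0.5],
  "travel": [
    [0,0,0],
    [0,0,0],
    [0,0,0],
    [0,0,0],
    [0,0,-0.1],
    [0,0,-0.3],
    [0,0,-0.4],
    [0,0,-0.4],
    [0,0,0]
  ],
  "twist": [0,0,0,0,0,0,0,0,0]
}}

```text
time_s: 12.02
position: [0.4829, 0.3416, 0.1692]
tool_rot: [[-0.0, 1.0, 0.007], [1.0, 0.0, 0.003], [0.003, 0.007, -1.0]]
ft_force: [-0.1, -0.1, -0.9]
grip_width: 0.0641
gripper_force: 0.0
```

Request:
{"op": "step_arm", "data": {
  "fingers": [-1,-1,-1,-1,-1,-1,-1,-1,-1,-1],
  "travel": [
    [0,0,-0.3],
    [-0.5,0.08,0],
    [-0.5,0.08,0],
    [-0.5,0.08,0],
    [-0.5,0.08,0],
    [-0.5,0.08,0],
    [-0.5,0.08,0],
    [-0.5,0.08,0],
    [-0.5,0.06,0],
    [-0.02,0,0]
  ],
  "twist": [0,0,0,0,0,0,0,0,0,0]
}}

```text
time_s: 13.28
position: [0.5437, -0.0637, 0.1946]
tool_rot: [[0.004, 1.0, -0.001], [1.0, -0.004, 0.0], [0.0, -0.001, -1.0]]
ft_force: [-0.1, 0.1, -0.7]
grip_width: 0.0855
gripper_force: 0.0
```

Request:
{"op": "step_arm", "data": {
  "fingers": [-1,-1],
  "travel": [
    [0,0,0],
    [0,0,0]
  ],
  "twist": [0,0]
}}

```text
time_s: 13.52
position: [0.5435, -0.0597, 0.1953]
tool_rot: [[-0.002, 1.0, -0.0], [1.0, 0.002, 0.0], [0.0, -0.0, -1.0]]
ft_force: [0.1, -0.2, -0.5]
grip_width: 0.0856
gripper_force: 0.0
```

```bash
python3 - <<'E'
from h import *
np.set_printoptions(precision=4,suppress=True)
im,d=optics.get_image("top"); im2,d2=optics.get_image("scene")
a=cv2.resize(im[180:280,130:280],(600,400),interpolation=cv2.INTER_CUBIC);b=cv2.resize(im2[190:350,200:275],(188,400),interpolation=cv2.INTER_CUBIC)
cv2.imwrite("pics/t3.png",np.hstack([a,b]))
for n in("top","scene"):
  for q,z in(("cell_right",.006),("salt_shaker",.006),("cinnamon_jar",.018)):
    print(n,q,[(atz(n,[l["point"]],z)[0],l["confidence"]) for l in models.landmark_of(n,q)[:1]])
E
```

```text
top cell_right [(array([0.4754, 0.2306, 0.006 ]), 0.57)]
top salt_shaker [(array([0.4719, 0.3364, 0.006 ]), 0.47)]
top cinnamon_jar []
scene cell_right [(array([0.4735, 0.2171, 0.006 ]), 0.63)]
scene salt_shaker [(array([0.4845, 0.336 , 0.006 ]), 0.85)]
scene cinnamon_jar [(array([ 0.5339, -0.0623,  0.018 ]), 0.56)]
```

View pics/t3.png

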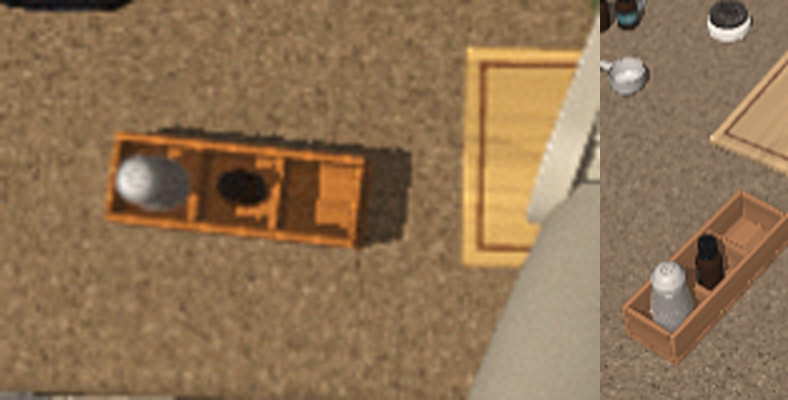

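Request:
{"op": "step_arm", "data": {
  "fingers": [-1,-1,-1,-1,-1,-1,1,1,1,1],
  "travel": [
    [-0.01,0.01,0.2],
    [0,0,0.3],
    [0,0,0.3],
    [0,0,0.2],
    [0,0,0.17],
    [0,0,0],
    [0,0,0],
    [0,0,0],
    [0,0,0],
    [0,0,0]
  ],
  "twist": [0,0,0,0,0,0,0,0,0,0]
}}

```text
time_s: 15.18
position: [0.5451, -0.0621, 0.0789]
tool_rot: [[-0.0, 1.0, 0.001], [1.0, 0.0, -0.0], [-0.0, 0.001, -1.0]]
ft_force: [0.6, 0.6, 4.2]
grip_width: 0.0394
gripper_force: 39.9
```

Request:
{"op": "step_arm", "data": {
  "fingers": [1,1,1,1],
  "travel": [
    [0,0,0],
    [0,0,0],
    [0,0,0],
    [0,0,0]
  ],
  "twist": [0,0,0,0]
}}

```text
time_s: 15.68
position: [0.5451, -0.0621, 0.0789]
tool_rot: [[-0.0, 1.0, 0.001], [1.0, 0.0, -0.0], [-0.0, 0.001, -1.0]]
ft_force: [0.0, 0.2, 6.8]
grip_width: 0.0399
gripper_force: 40.0
```

Request:
{"op": "step_arm", "data": {
  "fingers": [1,1,1,1,1,1,1,1,1,1],
  "travel": [
    [0,0,-0.2],
    [0,0,-0.3],
    [0,0,-0.31],
    [0.4,-0.1,0],
    [0.5,-0.12,0],
    [0.5,-0.12,0],
    [0.5,-0.12,0],
    [0.5,-0.12,0],
    [0.37,-0.12,0],
    [0,0,0]
  ],
  "twist": [0,0,0,0,0,0,0,0,0,0]
}}

```text
time_s: 16.92
position: [0.4734, 0.217, 0.159]
tool_rot: [[-0.004, 1.0, -0.001], [1.0, 0.004, 0.0], [0.0, -0.001, -1.0]]
ft_force: [-0.2, -0.6, -1.4]
grip_width: 0.0395
gripper_force: 40.3
```

Request:
{"op": "step_arm", "data": {
  "fingers": [1,1],
  "travel": [
    [0,0,0],
    [0,0,0]
  ],
  "twist": [0,0]
}}

```text
time_s: 17.18
position: [0.475, 0.2141, 0.1592]
tool_rot: [[0.001, 1.0, -0.0], [1.0, -0.001, -0.0], [-0.0, -0.0, -1.0]]
ft_force: [-0.5, 0.3, -1.4]
grip_width: 0.0399
gripper_force: 40.3
```

Good; lower to TCP 0.069 in two stages.

Request:
{"op": "step_arm", "data": {
  "fingers": [1,1,1,1,1,1],
  "travel": [
    [0.015,0,0.25],
    [0,0,0.25],
    [0,0,0.1],
    [0,0,0.05],
    [0,0,0],
    [0,0,0]
  ],
  "twist": [0,0,0,0,0,0]
}}

```text
time_s: 17.92
position: [0.4751, 0.2165, 0.095]
tool_rot: [[-0.0, 1.0, 0.001], [1.0, 0.0, 0.0], [0.0, 0.001, -1.0]]
ft_force: [0.1, -0.6, -1.0]
grip_width: 0.04
gripper_force: 40.3
```

Request:
{"op": "step_arm", "data": {
  "fingers": [1,1,1,1],
  "travel": [
    [0,0,0.08],
    [0,0,0.08],
    [0,0,0.09],
    [0,0,0]
  ],
  "twist": [0,0,0,0]
}}

```text
time_s: 18.42
position: [0.4743, 0.2164, 0.0684]
tool_rot: [[-0.0, 1.0, -0.002], [1.0, 0.0, -0.0], [-0.0, -0.002, -1.0]]
ft_force: [-0.2, -0.0, -1.3]
grip_width: 0.0399
gripper_force: 40.3
```

Request:
{"op": "step_arm", "data": {
  "fingers": [0,0,-0.3,-0.3,-0.3,-0.3,-0.3,-0.3,-0.3,-0.3],
  "travel": [
    [0,0,0],
    [0,0,0],
    [0,0,0],
    [0,0,0],
    [0,0,-0.2],
    [0,0,-0.4],
    [0,0,-0.5],
    [0,0,-0.5],
    [0,0,-0.4],
    [0,0,0]
  ],
  "twist": [0,0,0,0,0,0,0,0,0,0]
}}

```text
time_s: 19.68
position: [0.4755, 0.2168, 0.2722]
tool_rot: [[-0.0, 1.0, 0.006], [1.0, 0.0, 0.001], [0.001, 0.006, -1.0]]
ft_force: [-0.2, -0.5, 0.2]
grip_width: 0.0555
gripper_force: 0.0
```

Request:
{"op": "step_arm", "data": {
  "fingers": [-0.1,-0.1,-0.1,-0.1,-0.1,-0.1,-0.1,-0.1,-0.1,-0.1],
  "travel": [
    [-0.5,0,0],
    [-0.5,0,0],
    [-0.5,0,0],
    [-0.5,0,0],
    [-0.5,0,0],
    [-0.5,0,0],
    [-0.5,-0.04,0],
    [-0.5,-0.04,0],
    [-0.26,-0.06,0],
    [0,0,0]
  ],
  "twist": [0,0,0,0,0,0,0,0,0,0]
}}

```text
time_s: 20.92
position: [0.4601, -0.2107, 0.2679]
tool_rot: [[0.003, 1.0, -0.002], [1.0, -0.003, 0.001], [0.001, -0.002, -1.0]]
ft_force: [0.1, -0.6, -1.1]
grip_width: 0.0469
gripper_force: 0.0
```

Request:
{"op": "step_arm", "data": {
  "fingers": [-0.1,-0.1,-0.1,-0.1,-0.1,-0.1,-0.1,-0.1,-0.1,-0.1],
  "travel": [
    [0,0,0],
    [0,0,0],
    [0,0,0],
    [0,0,0],
    [0,0,0],
    [0,0,0],
    [0,0,0],
    [0,0,0],
    [0,0,0],
    [0,0,0]
  ],
  "twist": [-0.052,-0.052,-0.052,-0.052,-0.052,-0.052,-0.052,-0.05,0,0]
}}

```text
time_s: 22.18
position: [0.4608, -0.2088, 0.269]
tool_rot: [[-0.963, 0.269, -0.0], [0.269, 0.963, 0.0], [0.001, 0.0, -1.0]]
ft_force: [0.5, -0.3, 0.1]
grip_width: 0.0472
gripper_force: 0.0
```

```bash
python3 - <<'E'
from h import *
np.set_printoptions(precision=4,suppress=True)
im,d=optics.get_image("scene"); im2,d2=optics.get_image("top")
a=cv2.resize(im[100:220,280:400],(400,400),interpolation=cv2.INTER_CUBIC);b=cv2.resize(im[190:350,200:350],(375,400),interpolation=cv2.INTER_CUBIC)
cv2.imwrite("pics/s4.png",np.hstack([a,b]))
for n,z in(("top",.006),("scene",.006)):
  for q in("cell_right","cinnamon_jar","cell_left","salt_shaker"):
    print(n,q,[(atz(n,[l["point"]],z)[0],l["confidence"]) for l in models.landmark_of(n,q)[:1]])
from h import monitor; s=monitor.observe(); print(s["q"])
E
```

```text
top cell_right [(array([0.481 , 0.2172, 0.006 ]), 0.95)]
top cinnamon_jar [(array([0.4695, 0.2738, 0.006 ]), 0.56)]
top cell_left [(array([0.4839, 0.3418, 0.006 ]), 0.85)]
top salt_shaker [(array([0.4822, 0.337 , 0.006 ]), 0.71)]
scene cell_right [(array([0.4732, 0.2206, 0.006 ]), 0.74)]
scene cinnamon_jar []
scene cell_left [(array([0.4784, 0.3442, 0.006 ]), 0.78)]
scene salt_shaker [(array([0.4883, 0.3307, 0.006 ]), 0.73)]
[ -37.8735   15.8763   76.9043    0.0009   87.2204 -112.3846]
```

View pics/s4.png

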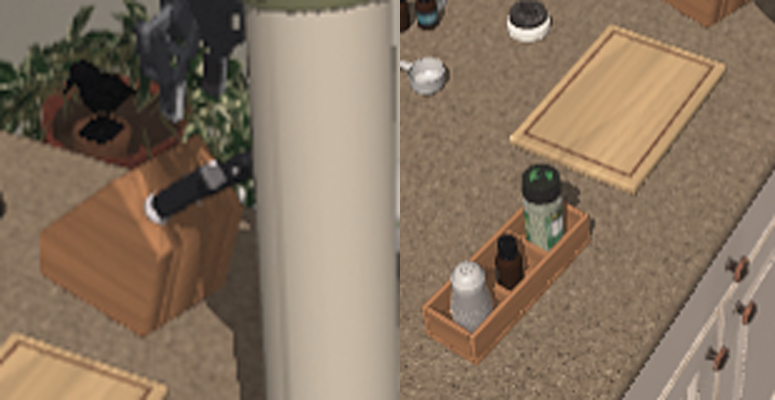

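Request:
{"op": "step_arm", "data": {
  "fingers": [0.07,0.07,0.07,0.07,0.07,0.07],
  "travel": [
    [0,0,0],
    [0,0,0.2],
    [0,0,0.2],
    [0,0,0.2],
    [0,0,0],
    [0,0,0]
  ],
  "twist": [0,0,0,0,0,0]
}}

```text
time_s: 23.42
position: [0.4611, -0.2097, 0.2102]
tool_rot: [[-0.964, 0.267, 0.001], [0.267, 0.964, -0.001], [-0.001, -0.0, -1.0]]
ft_force: [-0.1, -0.4, 1.2]
grip_width: 0.0398
gripper_force: 0.0
```

Request:
{"op": "step_arm", "data": {
  "fingers": [0.07,0.07,0.07,0.07,0.07],
  "travel": [
    [0,0,0.15],
    [0,0,0.15],
    [0,0,0.1],
    [0,0,0.08],
    [0,0,0]
  ],
  "twist": [0,0,0,0,0]
}}

```text
time_s: 24.05
position: [0.4607, -0.2095, 0.1612]
tool_rot: [[-0.964, 0.267, -0.0], [0.267, 0.964, 0.0], [0.0, 0.0, -1.0]]
ft_force: [0.3, 0.0, 0.4]
grip_width: 0.0399
gripper_force: 0.0
```

No contact on the way down. Close.

Request:
{"op": "step_arm", "data": {
  "fingers": [1,1,1,1,1,1],
  "travel": [
    [0,0,0],
    [0,0,0],
    [0,0,0],
    [0,0,0],
    [0,0,0],
    [0,0,0]
  ],
  "twist": [0,0,0,0,0,0],
  "force": 60
}}

```text
time_s: 24.8
position: [0.4609, -0.2096, 0.1618]
tool_rot: [[-0.964, 0.267, 0.001], [0.267, 0.964, -0.001], [-0.001, -0.0, -1.0]]
ft_force: [-1.5, -0.3, 5.4]
grip_width: 0.021
gripper_force: 60.9
```

Request:
{"op": "step_arm", "data": {
  "fingers": [1,1,1,1,1],
  "travel": [
    [0.067,0,-0.074],
    [0.067,0,-0.074],
    [0.134,0,-0.149],
    [0.134,0,-0.149],
    [0,0,0]
  ],
  "twist": [0,0,0,0,0]
}}

```text
time_s: 25.42
position: [0.4213, -0.1985, 0.2068]
tool_rot: [[-0.964, 0.267, 0.001], [0.267, 0.964, -0.001], [-0.001, -0.001, -1.0]]
ft_force: [0.4, -0.3, -0.7]
grip_width: 0.0213
gripper_force: 60.3
```

Request:
{"op": "step_arm", "data": {
  "fingers": [1,1,1,1,1,1,1,1,1,1],
  "travel": [
    [0.134,0,-0.149],
    [0.134,0,-0.149],
    [0.134,0,-0.149],
    [0.134,0,-0.149],
    [0.134,0,-0.149],
    [0.134,0,-0.149],
    [0,0,-0.2],
    [0,0,-0.2],
    [0,0,0],
    [0,0,0]
  ],
  "twist": [0,0,0,0,0,0,0,0,0,0]
}}

```text
time_s: 26.68
position: [0.344, -0.177, 0.3347]
tool_rot: [[-0.964, 0.267, -0.001], [0.267, 0.964, 0.001], [0.001, 0.001, -1.0]]
ft_force: [-1.0, 1.0, 0.1]
grip_width: 0.021
gripper_force: 60.3
```

```bash
python3 - <<'E'
from h import *
np.set_printoptions(precision=4,suppress=True)
im,d=optics.get_image("scene"); im2,d2=optics.get_image("top")
a=cv2.resize(im[80:230,250:400],(400,400),interpolation=cv2.INTER_CUBIC);b=cv2.resize(im2[170:290,290:410],(400,400),interpolation=cv2.INTER_CUBIC)
cv2.imwrite("pics/s5.png",np.hstack([a,b]))
E
```

```text
(no output)
```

View pics/s5.png

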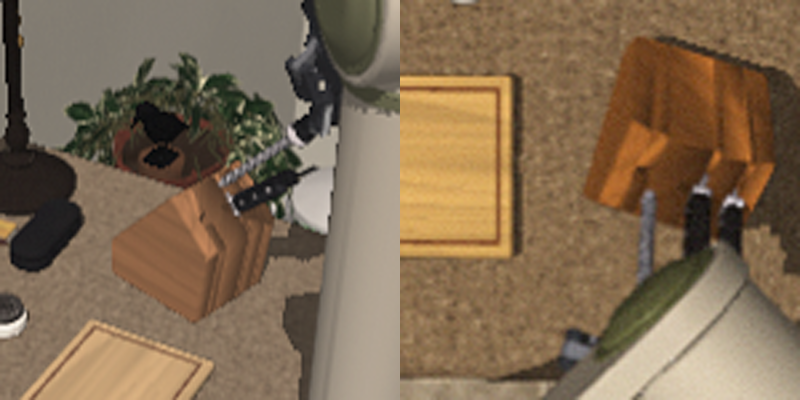

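Request:
{"op": "step_arm", "data": {
  "fingers": [1,1,1,1,1,1,1,1,1,1],
  "travel": [
    [0,0.3,0],
    [0,0.42,0],
    [0,0.42,0],
    [0,0.42,0],
    [0,0.41,0],
    [-0.12,0,0.3],
    [-0.12,0,0.4],
    [-0.12,0,0.4],
    [0,0,0.35],
    [0,0,0.2]
  ],
  "twist": [0,0,0,0,0,0,0,0,0,0]
}}

```text
time_s: 28.02
position: [0.4308, 0.0032, 0.1681]
tool_rot: [[-0.964, 0.267, -0.004], [0.267, 0.964, 0.001], [0.004, -0.0, -1.0]]
ft_force: [0.2, 0.4, -1.8]
grip_width: 0.0212
gripper_force: 60.3
```

Request:
{"op": "step_arm", "data": {
  "fingers": [1,1,1],
  "travel": [
    [0,0,0],
    [0,0,0],
    [0,0,0]
  ],
  "twist": [0,0,0]
}}

```text
time_s: 28.4
position: [0.4322, 0.0029, 0.1711]
tool_rot: [[-0.964, 0.267, 0.002], [0.267, 0.964, -0.0], [-0.002, 0.0, -1.0]]
ft_force: [-0.8, -0.1, -0.7]
grip_width: 0.0211
gripper_force: 60.2
```

Request:
{"op": "step_arm", "data": {
  "fingers": [1,1,1,1,1,1],
  "travel": [
    [0,0,0.1],
    [0,0,0.08],
    [0.1,0,0.1],
    [0.1,0,0.1],
    [0,0,0],
    [0,0,0]
  ],
  "twist": [0,0,0,0,0,0],
  "force": 40
}}

```text
time_s: 29.15
position: [0.4127, 0.0082, 0.1324]
tool_rot: [[-0.964, 0.267, -0.0], [0.267, 0.964, 0.0], [0.0, 0.0, -1.0]]
ft_force: [-0.8, 0.9, -1.3]
grip_width: 0.0212
gripper_force: 60.0
```

Request:
{"op": "step_arm", "data": {
  "fingers": [1,1,1,1,1,1],
  "travel": [
    [0.08,0,0.11],
    [0.08,0,0.12],
    [0.07,0,0.12],
    [0.07,0,0.13],
    [0,0,0],
    [0,0,0]
  ],
  "twist": [0,0,0,0,0,0]
}}

```text
time_s: 29.9
position: [0.384, 0.0162, 0.0846]
tool_rot: [[-0.964, 0.267, 0.0], [0.267, 0.964, 0.0], [-0.0, 0.0, -1.0]]
ft_force: [0.1, -0.3, -1.4]
grip_width: 0.0211
gripper_force: 58.2
```

```bash
python3 - <<'E'
from h import *
np.set_printoptions(precision=4,suppress=True)
im,d=optics.get_image("scene"); im2,d2=optics.get_image("top")
a=cv2.resize(im[150:300,230:380],(400,400),interpolation=cv2.INTER_CUBIC);b=cv2.resize(im2[170:290,220:340],(400,400),interpolation=cv2.INTER_CUBIC)
cv2.imwrite("pics/s6.png",np.hstack([a,b]))
for n in("scene","top"):
  for q in("rod_tip","rod_mid","honing_steel","handle_mid"):
    print(n,q,[(np.round(l["point"],1),l["confidence"]) for l in models.landmark_of(n,q)[:1]])
E
```

```text
scene rod_tip [(array([274.7, 218.4]), 0.58)]
scene rod_mid [(array([291.6, 220.7]), 0.61)]
scene honing_steel [(array([313.1, 224.4]), 0.5)]
scene handle_mid [(array([326.3, 224.5]), 0.64)]
top rod_tip [(array([291.8, 199.8]), 0.45)]
top rod_mid [(array([285.6, 225.2]), 0.66)]
top honing_steel [(array([280.9, 243.9]), 0.71)]
top handle_mid [(array([172. , 227.3]), 0.35)]
```

View pics/s6.png

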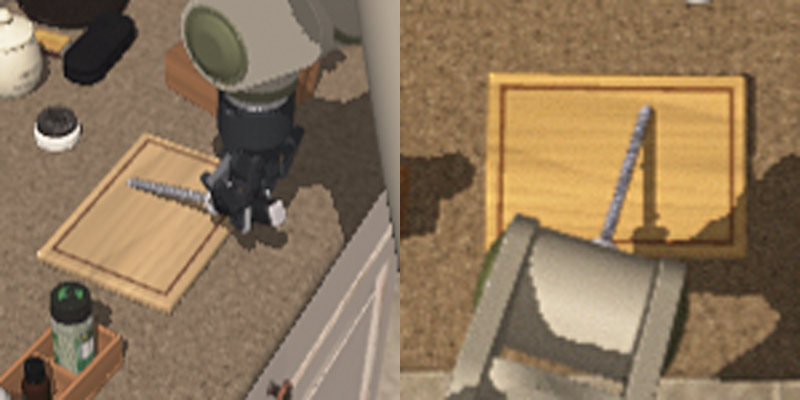

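Request:
{"op": "step_arm", "data": {
  "fingers": [1,1,1,1,1,1,1],
  "travel": [
    [0.05,0,0.13],
    [0.05,0,0.13],
    [0.04,0,0.14],
    [0.02,0,0.14],
    [0,0,0.08],
    [0,0,0],
    [0,0,0]
  ],
  "twist": [0,0,0,0,0,0,0]
}}

```text
time_s: 31.28
position: [0.3683, 0.0205, 0.0225]
tool_rot: [[-0.964, 0.267, 0.0], [0.267, 0.964, -0.0], [-0.0, -0.0, -1.0]]
ft_force: [-0.4, 0.2, -0.4]
grip_width: 0.0216
gripper_force: 56.2
```

```bash
python3 - <<'E'
from h import *
np.set_printoptions(precision=4,suppress=True)
im,d=optics.get_image("scene"); im2,d2=optics.get_image("top")
for n,D in(("scene",d),("top",d2)):
  for q in("rod_tip","rod_mid","honing_steel","handle_mid"):
    print(n,q,[(np.round(l["point"],1),l["confidence"],atz(n,[l["point"]],.03)[0]) for l in models.landmark_of(n,q)[:1]])
  for m in models.trace(n,"honing_steel")[:1]:
    P=cloud(n,D,m["mask"]); o=np.argsort(P[:,0]); P=P[o]; print(m["confidence"],len(P),P[:: max(1,len(P)//12)])
E
```

```text
scene rod_tip []
scene rod_mid [(array([293.7, 228.7]), 0.67, array([ 0.4925, -0.0076,  0.03  ]))]
scene honing_steel [(array([316.5, 240.3]), 0.61, array([0.4101, 0.0024, 0.03  ]))]
scene handle_mid [(array([324. , 243.1]), 0.75, array([0.3859, 0.0019, 0.03  ]))]
0.54 280 [[ 0.3251  0.0305  0.0458]
 [ 0.331   0.0322  0.0563]
 [ 0.3386  0.0234  0.0605]
 [ 0.3459  0.039   0.0508]
 [ 0.3534  0.0248  0.0583]
 [ 0.3614  0.0144  0.0533]
 [ 0.4443  0.004   0.0406]
 [ 0.4604 -0.026   0.0204]
 [ 0.4809 -0.032   0.0184]
 [ 0.4994 -0.0155  0.0356]
 [ 0.5168 -0.0154  0.0319]
 [ 0.535  -0.0223  0.0305]
 [ 0.556  -0.0276  0.0294]]
top rod_tip [(array([295., 202.]), 0.62, array([ 0.565 , -0.0399,  0.03  ]))]
top rod_mid [(array([284.5, 224.3]), 0.62, array([ 0.4959, -0.0094,  0.03  ]))]
top honing_steel [(array([279.4, 247.5]), 0.51, array([0.4253, 0.0042, 0.03  ]))]
top handle_mid [(array([295.4, 202.3]), 0.27, array([ 0.5641, -0.0411,  0.03  ]))]
0.47 121 [[ 0.4202  0.0082  0.0476]
 [ 0.4509 -0.003   0.0345]
 [ 0.4628 -0.0027  0.0364]
 [ 0.4718 -0.0114  0.0393]
 [ 0.4783 -0.0143  0.0341]
 [ 0.4873 -0.0171  0.036 ]
 [ 0.4966 -0.0139  0.033 ]
 [ 0.503  -0.0199  0.0313]
 [ 0.5123 -0.0257  0.0315]
 [ 0.5213 -0.0255  0.0325]
 [ 0.5308 -0.0223  0.029 ]
 [ 0.5402 -0.0313  0.0294]
 [ 0.5563 -0.0311  0.0245]]
```

Request:
{"op": "step_arm", "data": {
  "fingers": [1,1,1,1,1,1,1,1,1,1],
  "travel": [
    [0,0,0],
    [0,0,0],
    [0,0,-0.1],
    [-0.05,0,-0.2],
    [-0.05,0,-0.3],
    [-0.05,0,-0.35],
    [0,0,-0.35],
    [0,0,-0.35],
    [0,0,-0.3],
    [0,0,-0.2]
  ],
  "twist": [0,0,0,0,0,0,0,0,0,0],
  "force": 100
}}

```text
time_s: 33.12
position: [0.3822, 0.0167, 0.2391]
tool_rot: [[-0.964, 0.267, 0.001], [0.267, 0.964, -0.0], [-0.001, -0.0, -1.0]]
ft_force: [-0.2, 0.7, -1.7]
grip_width: 0.0209
gripper_force: 98.5
```

Request:
{"op": "step_arm", "data": {
  "fingers": [1,1,1,1,1,1],
  "travel": [
    [0,0,-0.1],
    [0,0,0],
    [0,0,0],
    [0,0,0],
    [0,0,0],
    [0,0,0]
  ],
  "twist": [0,0,0,0,0,0]
}}

```text
time_s: 33.88
position: [0.3826, 0.0166, 0.2472]
tool_rot: [[-0.964, 0.267, -0.0], [0.267, 0.964, 0.0], [0.0, -0.0, -1.0]]
ft_force: [-0.5, -0.0, -1.1]
grip_width: 0.0206
gripper_force: 98.5
```

```bash
python3 - <<'E'
from h import *
np.set_printoptions(precision=4,suppress=True)
im,d=optics.get_image("scene"); im2,d2=optics.get_image("top")
a=cv2.resize(im[130:340,200:380],(343,400),interpolation=cv2.INTER_CUBIC);b=cv2.resize(im2[170:290,160:340],(450,300),interpolation=cv2.INTER_CUBIC);b=np.vstack([b,np.zeros((100,450,3),np.uint8)])
cv2.imwrite("pics/s7.png",np.hstack([a,b]))
for n,D in(("scene",d),("top",d2)):
  for q in("rod_tip","rod_mid","honing_steel"):
    print(n,q,[(l["confidence"],atz(n,[l["point"]],.25)[0]) for l in models.landmark_of(n,q)[:1]])
  for m in models.trace(n,"honing_steel")[:1]:
    P=cloud(n,D,m["mask"]); P=P[(P[:,2]>.15)&(P[:,0]>.43)]; P=P[np.argsort(P[:,0])]; print(m["confidence"],len(P),P[:: max(1,len(P)//8)])
    h=np.hypot(P[:,0]-P[0,0],P[:,1]-P[0,1]); print("slope deg",np.degrees(np.arctan(np.polyfit(h,P[:,2],1)[0])))
s=monitor.observe();print(s["time_s"],s["position"],s["gripper_force"])
E
```

```text
scene rod_tip [(0.92, array([ 0.5875, -0.0412,  0.25  ]))]
scene rod_mid [(0.82, array([ 0.5213, -0.0135,  0.25  ]))]
scene honing_steel [(0.82, array([ 0.4364, -0.0071,  0.25  ]))]
0.84 170 [[ 0.4313  0.0126  0.2667]
 [ 0.4382  0.011   0.2761]
 [ 0.4601 -0.0019  0.2632]
 [ 0.4759 -0.0085  0.2632]
 [ 0.4964 -0.0119  0.2571]
 [ 0.5167 -0.0144  0.2584]
 [ 0.5365 -0.021   0.2575]
 [ 0.5548 -0.0248  0.259 ]
 [ 0.5742 -0.0345  0.2465]]
slope deg -5.374258813881209
top rod_tip [(0.7, array([ 0.5777, -0.0429,  0.25  ]))]
top rod_mid [(0.54, array([ 0.5108, -0.022 ,  0.25  ]))]
top honing_steel [(0.79, array([0.4427, 0.0034, 0.25  ]))]
0.7 227 [[ 0.435  -0.0021  0.2757]
 [ 0.4503 -0.0018  0.2631]
 [ 0.4652 -0.0088  0.2637]
 [ 0.4806 -0.0158  0.2584]
 [ 0.498  -0.0155  0.2574]
 [ 0.5133 -0.0226  0.2559]
 [ 0.5312 -0.0247  0.2541]
 [ 0.554  -0.0292  0.254 ]
 [ 0.5753 -0.0365  0.2498]]
slope deg -6.478386326105011
34.375 [0.3826 0.0166 0.2473] 98.50973725318909
```

View pics/s7.png

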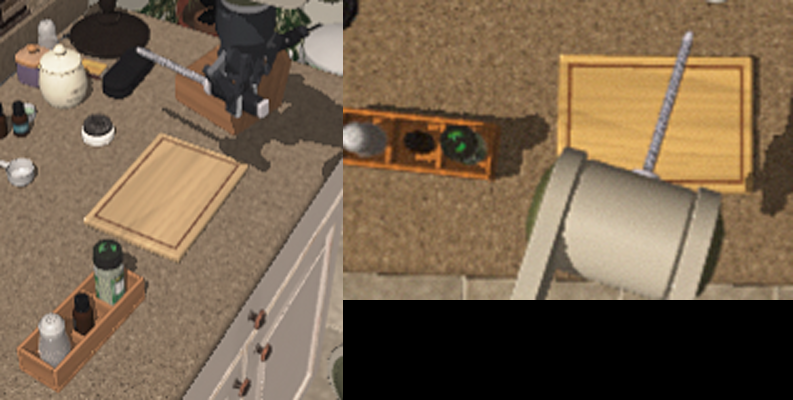

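```bash
python3 -c "
from rig import close_job
print(close_job())"
```

```text
the job is handed in; nothing more can be done
None
```

I handed the job in at about 34 s. The salt shaker stands in the crate's left end cell and the jar in the right, both let go. The gripper holds the honing steel about 6° off level, with the middle of its rod about 0.25 m up and within about 1 cm of the board's centre. The hand-in call did not return a verdict.

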